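# Hold the widest lens blank in the inspection beam

### The arm

A 6-joint arm with a two-finger parallel gripper is mounted at the origin on the work surface. World frame = base frame: x ahead of the robot, y to its left, z up, the work surface at z = 0. Lengths are in m, angles in rad, forces in N, time in s.
With the tool pointing down it reaches from about 0.35 to 0.85 m from the base axis. Payload 8.1 kg.
Tool frame: the origin (TCP) lies on the centre line of the jaws, within the pads' length; the fingertips stand 11 mm ahead of it and the grasp point (between the pads) lies 8 mm behind it; z points along the fingers, y is the direction in which the jaws open and shut (so a half turn about z gives the same grasp; the last joint's range is limited). The gripper opens to 85 mm and grips with 20 to 120 N. Pads are 22 mm wide; open, the fingers measure 114 mm over their backs; the gripper's body (76 mm by 85 mm) begins 54 mm behind the grasp point. The pads swing forward as they close: fully open they stand 13 mm farther back than shut.
Start: joints at [1.089, 0.13, 1.488, -0, 1.523, -0.085], TCP at [0.232, 0.553, 0.242] pointing down, gripper open.
Joint ranges: [-2.96, 2.96], [-0.89, 2.26], [0.02, 2.5], [-1.34, 4.48], [0, 2.73], [-2.66, 2.66]. Speed limits (rad/s): [2.39, 2.39, 2.79, 3.14, 3.14, 3.14].

### API

Orientations are given as a unit quaternion [w, x, y, z].
In Python, from rig import sense, read_camera, close_job gives the robot as it stands.
- The arm moves only by the tool apply_moves, never from a script. Its argument "moves" is a list of rows, each a list of 7 numbers: the finger opening in mm, from 0 to 85.4, then the shift along the tool's x, y, z in units of 25 mm (1.0 is 25 mm), then the turn, a rotation vector about the tool's x, y, z in units of 6 degrees (1.0 is 6 degrees). In form: [[hand, tx, ty, tz, rx, ry, rz], ...]. A call has 1 to 8 rows; each row is the pose to reach, as a shift and turn from the pose measured when the call began, along the tool's axes at that moment; what a row does not reach only later rows make up. A row lasts 1/10 s, in which the tool goes at most 50 mm and 8.59 degrees, less where a joint would pass 70% of its speed; a pose out of reach is approached as far as the arm can. A call with a gripper value outside its range is refused whole. The fingers move at their own pace and stop on an object; "squeeze" is the grip in N (left out, the last holds). Time passes only in rows, so rows that repeat a pose let the fingers close. It gives the time, the measured TCP pose, the force and the opening at its end, in the units of the state.
- sense(): the state, without advancing time (a new reading comes with each control period).
- read_camera(name): name is "scene" or "top" or "wrist"; returns a dict with "pixels" (400x640x3 uint8, blue, green, red), "fx", "fy", "cx", "cy" (pixels), "view" (4x4, takes a point from world to camera coordinates); the wrist camera has in their place "mount" (4x4, takes a point from camera to tool coordinates, whose origin is the TCP and whose axes are the flange's). Camera axes: x right, y down, z forward; pixel columns grow to the right and rows downward; lengths in m; the calibration is good to about 2 mm. The wrist camera is an equidistant fisheye: a pixel r from the principal point sees the ray r / f radians off the axis. A picture is of the moment at which its call begins: read the wrist's pose just before it. There is no depth.
- close_job(): hands the job in, once; it reports no verdict.
The state is a dict: "clock": time; "qpos": joint angles; "joint_vel": joint speeds; "joint_torque": joint torques, N m; "tcp_pos": TCP position; "orientation": TCP orientation; "force": force on the tool from outside, world axes, zero at the start; "moment": the same for the moment, N m; "finger_gap": finger opening in m.
Only numpy, scipy, OpenCV 4.12 (cv2) and the standard library are available. Lean on these libraries where they do the work, as an engineer would, in place of code of your own. Each camera call takes 0.05 s, during which the arm holds its last target.

### The job

First turn the brightness knob on top of the lamp house until its pointer stands at the long index tick. Then draw the widest of the three glass blanks out of the slotted stand, hold it up in the middle of the lamp's beam about a hand's breadth (100 mm) in front of the lamp's window, its face turned to the lamp but tipped over about 45 degrees from upright, and finish there with the gripper still holding it, at rest and clear of everything else. Leave the other two blanks in their slots and everything else on the bench where it stands.

Things in the scene. Friction and masses are not known exactly. Their poses are not given: they have to be found in the camera images.
- lamp: Grey steel lamp house, fixed: a box 120 (own x) x 170 (own y) x 192 mm high, louvred sides. Origin at the centre of its underside, on the bench. It shines level along its own +y out of an aluminium tube 64 mm across that stands 45 mm out of the +y face, axis 130 mm above the bench. On the roof: the knob on a pale round scale plate 96 mm across.
- lamp_window (a point): Centre of the round pale window at the end of the lamp's tube, 131.5 mm along the lamp's own +y from its origin and 130 mm up; axes as the lamp's own, so the beam runs from here along +y, level.
- knob (a joint): Turn of the lamp's knob, rad: 0 at one stop, growing clockwise seen from above, 3.6 at the other. At 1.80 its pointer is at the long index tick: the longest, thickest one, mid-scale, on the lamp's own -x side of the knob (the others are short, 0.3 rad apart). Starts at 0.4 to 1.0; friction about 0.03 N m; stays where it is left.
- knob_grip (a point): Point on the knob's upright axis at mid-height of its grip, 212 mm above the bench. The black grip is a bar 50 mm long, 13 mm thick, 24 mm high (199.5 to 223.5 mm above the bench) on a skirt 48 mm across whose top is 199.5 mm up; lamp roof at 192 mm. The bar runs along the line from this point's axis to knob_pointer.
- knob_pointer (a point): The pointing end of the knob's bar, at its top, 25 mm from the knob's axis; a white line on the bar runs from the axis to this end.
- stand: Fixed beech stand: base board 164 (own x) x 84 (own y) x 12 mm with a bar 144 x 46 mm on it, top 40 mm above the bench. Slots 14 mm wide cross the bar along own y at own x = -45, 0, +45 mm, open at both ends, V floor 16 mm up. Origin: centre of its underside. A blank stands in each slot, any in any, faces square to own x, rims overhanging the bar at both sides.
- blank_large: The widest blank: a plain disc of pale greenish glass 60 mm across and 12 mm thick, about 85 g. Origin at its centre, own z along the disc's axis (square to its faces). In the stand the axis is level and the centre 50.6 mm above the bench.
- blank_medium: A bystander: glass disc 48 mm across, 12 mm thick, in another slot; origin at its centre, 43.7 mm up, own z along its axis.
- blank_small: A bystander: glass disc 38 mm across, 12 mm thick, in another slot; origin at its centre, 37.9 mm up, own z along its axis.
- spherometer: A bystander: brass spherometer ring lying flat, 70 mm across outside, 54 mm inside, 22 mm high; origin at the centre of its underside.
- prism: A bystander: pale greenish glass prism with rounded edges, 54 mm long along own x, 42 mm wide, about 37 mm high; origin at the centre of its underside.
- jar: A bystander: closed jar 64 mm across, 85 mm high; origin at the centre of its underside.
- brush: A bystander: small brush lying along its own x, 170 mm long.
There are look-alikes about, which are no part of the job. What is shaped like the stand but black or yellow is not meant.

How it is judged:
By the outcome, as a careful person would: the job done as asked, in the order asked, and still so for the second after the job is handed in, while the arm keeps its last pose, push and grip.
It also fails if it takes over 54 s, if anything falls off the work surface, if the arm or the gripper's body presses on something with over 40 N, if the wrist force passes 120 N, or if a joint passes its speed limit or range.

## Working session

There is one attempt and no reset: what is moved stays moved. The work goes in short steps, Python scripts to look and compute and a tool call to move; the robot and the scene stay as the last step left them, time stands still between calls to the robot, and variables do not carry over. Pictures are saved under pics/ and viewed, and the job is handed in when it is done.

Besides the shell and the picture viewer there is one more tool, called after "Request:" by a JSON object that holds its "name" and its "arguments", one argument or row to a line. apply_moves: Moves the arm, as the interface text tells. Its arguments: {"type":"object","properties":{"moves":{"type":"array"},"squeeze":{"type":"number"}},"required":["moves"]}

```bash
mkdir -p pics; ls; python3 - <<'E'
from rig import sense, read_camera
import cv2,numpy as np
s=sense(); print(s)
for n in ["scene","top","wrist"]:
    c=read_camera(n); cv2.imwrite(f"pics/{n}0.png",c["pixels"])
    print(n,c["fx"],c["fy"],c["cx"],c["cy"]); print(np.round(c.get("view",c.get("mount")),4))
print(sense()["clock"])
E
```

```text
pics
{'clock': 0.0, 'qpos': array([ 1.08860284e+00,  1.31193007e-01,  1.48927101e+00, -1.97974137e-05,
        1.52297299e+00, -8.54149486e-02]), 'joint_vel': array([ 1.69121764e-03, -3.08101689e-04,  9.56209983e-05,  1.74906962e-04,
        8.18782812e-05,  6.33447860e-04]), 'joint_torque': array([-1.80516148e-03, -5.69405973e+01, -5.00557387e+01, -2.90389371e-04,
        1.49467302e-02, -2.00429395e-05]), 'tcp_pos': array([0.23162214, 0.55292748, 0.24122992]), 'orientation': array([-2.48727695e-04,  1.97089891e-01,  9.80384988e-01, -8.88057916e-04]), 'force': array([-0.35614821,  0.82335958, -0.40375274]), 'moment': array([-0.01687197,  0.01069138,  0.02760921]), 'finger_gap': 0.08571160978483064}
scene 430.5393212970979 430.5393212970979 321.5305481442509 201.9795803209374
[[ 0.0708  0.9974 -0.0153 -0.0688]
 [ 0.7764 -0.0648 -0.6269 -0.3133]
 [-0.6263  0.0325 -0.7789  1.7038]
 [ 0.      0.      0.      1.    ]]
top 453.94474579518135 453.94474579518135 319.0758154974116 199.93989789761395
[[-3.8400e-02 -9.9930e-01  9.0000e-04  6.9900e-02]
 [-9.7830e-01  3.7400e-02 -2.0400e-01  5.4490e-01]
 [ 2.0380e-01 -8.7000e-03 -9.7900e-01  1.4892e+00]
 [ 0.0000e+00  0.0000e+00  0.0000e+00  1.0000e+00]]
wrist 309.70691628693146 309.70691628693146 320.08246588023997 199.29156087930076
[[-1.100e-03 -9.511e-01 -3.090e-01  7.970e-02]
 [ 1.000e+00 -1.300e-03  4.000e-04 -2.000e-04]
 [-8.000e-04 -3.090e-01  9.511e-01 -1.307e-01]
 [ 0.000e+00  0.000e+00  0.000e+00  1.000e+00]]
0.15
```

View pics/scene0.png

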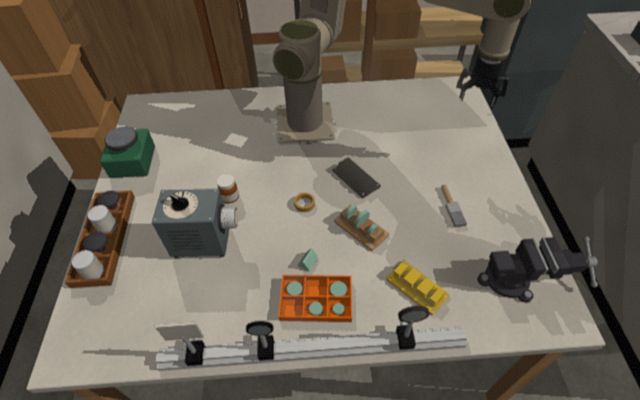

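View pics/top0.png

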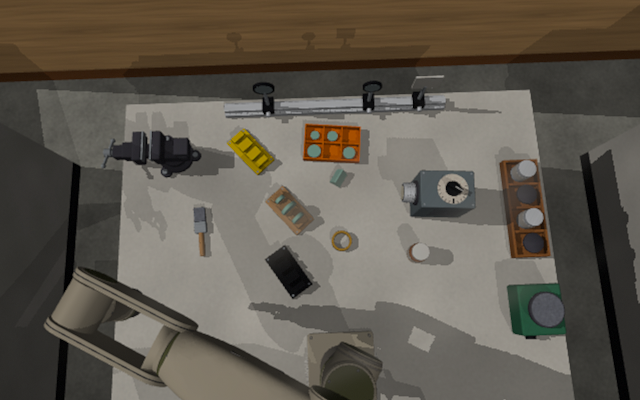

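View pics/wrist0.png

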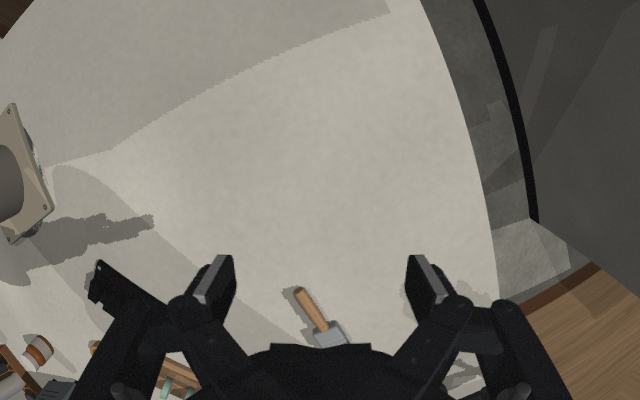

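Scene: the lamp is at top px (438,193), with its tube pointing left (about +y). The beech stand is at (290,210), and the black and yellow stands are decoys. Next I zoom in.

```bash
cat > h.py <<'E'
import numpy as np,cv2
from rig import sense, read_camera
def ray(c,u,v):
    V=c["view"];R=V[:3,:3];o=-R.T@V[:3,3]
    d=R.T@np.array([(u-c["cx"])/c["fx"],(v-c["cy"])/c["fy"],1]);return o,d
def on(c,u,v,z):
    o,d=ray(c,u,v);return o+d*(z-o[2])/d[2]
def proj(c,p):
    q=c["view"][:3,:3]@np.asarray(p)+c["view"][:3,3];return np.array([c["fx"]*q[0]/q[2]+c["cx"],c["fy"]*q[1]/q[2]+c["cy"]])
E
python3 - <<'E'
import cv2
t=cv2.imread("pics/top0.png");s=cv2.imread("pics/scene0.png")
z=lambda i,x,y,w,h,k:cv2.resize(i[y:y+h,x:x+w],None,fx=k,fy=k,interpolation=cv2.INTER_CUBIC)
a=z(t,395,160,90,65,8);cv2.imwrite("pics/a.png",a)
b=z(t,255,175,80,70,8);cv2.imwrite("pics/b.png",b)
c=z(s,145,175,100,90,6);cv2.imwrite("pics/c.png",c)
d=z(s,325,195,75,60,8);cv2.imwrite("pics/d.png",d)
E
```

```text
(no output)
```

View pics/a.png

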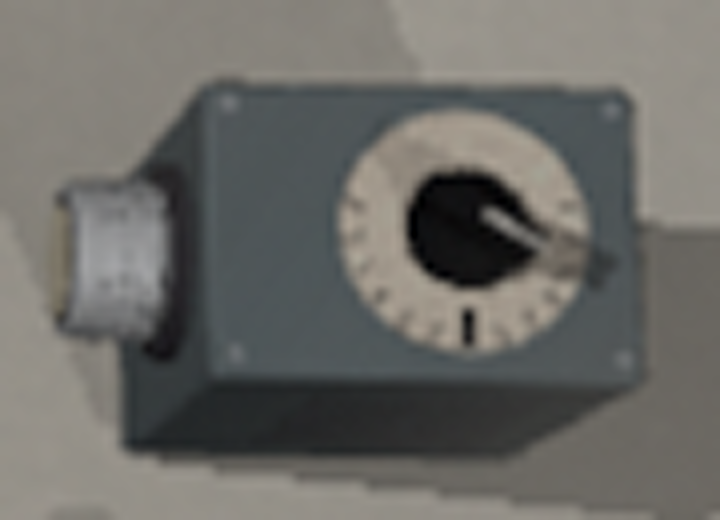

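View pics/b.png

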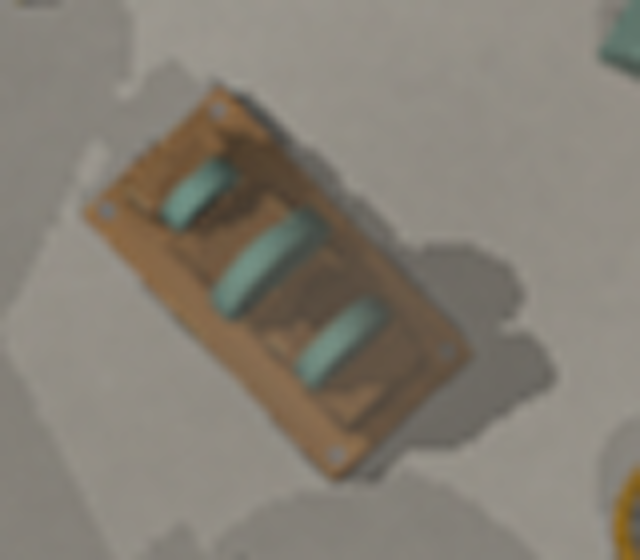

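View pics/c.png

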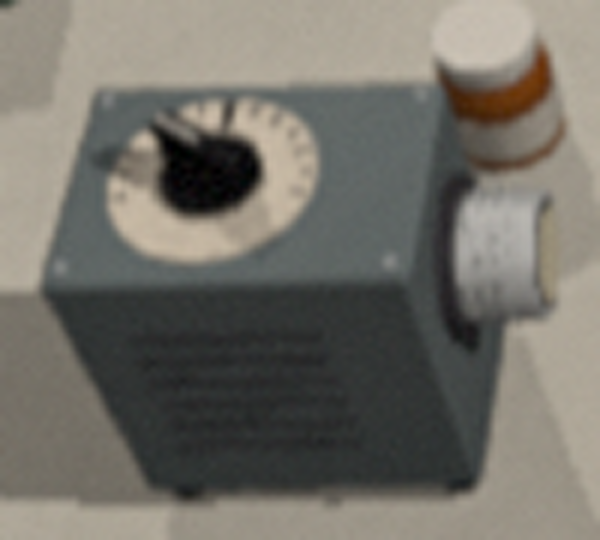

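View pics/d.png

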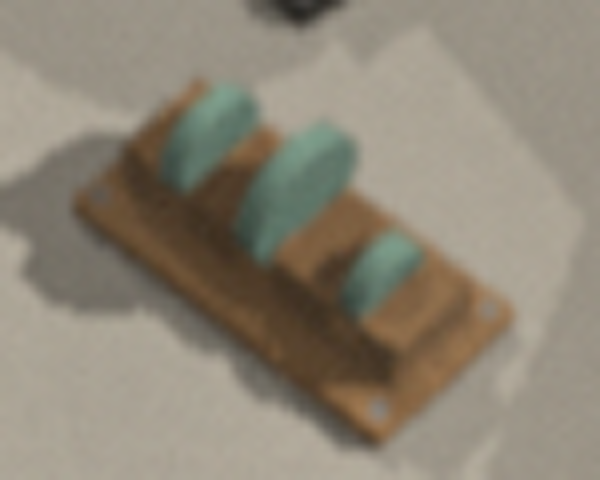

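The middle blank is the widest. I measure the lamp from the roof screws and scale plate, and the stand from its base screws.

```bash
python3 - <<'E'
from h import *
T=read_camera("top");S=read_camera("scene")
f=lambda p,x0,y0,k:((p[0]+.5)/k-.5+x0,(p[1]+.5)/k-.5+y0)
r4=lambda a:np.round(a,4)
def P(c,pts,x0,y0,k,z): return np.array([on(c,*f(p,x0,y0,k),z) for p in pts])
A=P(T,[(229,103),(611,110),(625,359),(236,352)],395,160,8,.192)
print("lamp screws top",r4(A),A.mean(0))
A2=P(S,[(391,262),(61,267),(108,100),(420,94)],145,175,6,.192)
print("lamp screws scene",r4(A2),A2.mean(0))
for X in (A,A2):
    # own +y direction : from right to left in top
    d=(X[0]-X[1])+(X[3]-X[2]); print("len",np.linalg.norm(X[0]-X[1]),np.linalg.norm(X[0]-X[3]),"y-dir deg",np.degrees(np.arctan2(d[1],d[0])))
# plate ellipse in top: white mask
print("plate ctr top", P(T,[(467,231)],395,160,8,.193), "tick",P(T,[(468,310),(468,347)],395,160,8,.193))
print("plate ctr scene",P(S,[(213,180)],145,175,6,.193),"tick",P(S,[(234,100),(227,130)],145,175,6,.193))
L=P(T,[(487,212),(545,245)],395,160,8,.2235);print("pointer top",r4(L))
L=P(S,[(195,139),(158,118)],145,175,6,.2235);print("pointer scene",r4(L))
B=P(T,[(217,110),(447,350),(335,455),(107,209)],255,175,8,.012);print("stand top",r4(B),B.mean(0))
B2=P(S,[(377,410),(101,195),(200,95),(489,309)],325,195,8,.012);print("stand scene (order fr,lf,back,right)",r4(B2),B2.mean(0))
for X in (B,):
    d=(X[1]-X[0])+(X[2]-X[3]);print(np.linalg.norm(X[0]-X[1]),np.linalg.norm(X[0]-X[3]),np.degrees(np.arctan2(d[1],d[0])))
X=B2;d=(X[1]-X[0])+(X[2]-X[3]);print(np.linalg.norm(X[0]-X[1]),np.linalg.norm(X[0]-X[3]),np.degrees(np.arctan2(d[1],d[0])))
# large blank top rim
print("rim top",P(T,[(268,262)],255,175,8,.0806))
# window centre
print("win top",P(T,[(63,257)],395,160,8,.130),P(S,[(546,255)],145,175,6,.130))
# blank masks in top
im=T["pixels"];hsv=cv2.cvtColor(im,cv2.COLOR_BGR2HSV)
m=cv2.inRange(hsv,(70,50,60),(95,255,255));n,l,st,ce=cv2.connectedComponentsWithStats(m)
for i in range(1,n):
    if st[i,4]>15: print(st[i],ce[i],r4(on(T,*ce[i],.07)))
E
```

```text
lamp screws top [[ 0.5945 -0.2797  0.192 ]
 [ 0.586  -0.4293  0.192 ]
 [ 0.4866 -0.4241  0.192 ]
 [ 0.4951 -0.274   0.192 ]] [ 0.54053597 -0.351753    0.192     ]
lamp screws scene [[ 0.5927 -0.2758  0.192 ]
 [ 0.5832 -0.426   0.192 ]
 [ 0.4838 -0.4206  0.192 ]
 [ 0.4926 -0.2712  0.192 ]] [ 0.53805332 -0.34839989  0.192     ]
len 0.14975206992971932 0.09964485969047901 y-dir deg 86.74447587210948
len 0.1504371405279156 0.10027856334286653 y-dir deg 86.4984980254568
plate ctr top [[ 0.53933455 -0.36768481  0.193     ]] tick [[ 0.50798576 -0.36497692  0.193     ]
 [ 0.49340793 -0.36353612  0.193     ]]
plate ctr scene [[ 0.53847959 -0.36309545  0.193     ]] tick [[ 0.48973747 -0.35965881  0.193     ]
 [ 0.50833843 -0.36055213  0.193     ]]
pointer top [[ 0.5396 -0.3665  0.2235]
 [ 0.5259 -0.3873  0.2235]]
pointer scene [[ 0.5388 -0.363   0.2235]
 [ 0.5247 -0.3818  0.2235]]
stand top [[0.6032 0.1786 0.012 ]
 [0.4924 0.0811 0.012 ]
 [0.4483 0.131  0.012 ]
 [0.5605 0.2276 0.012 ]] [0.52610445 0.15456078 0.012     ]
stand scene (order fr,lf,back,right) [[0.6019 0.181  0.012 ]
 [0.4908 0.0849 0.012 ]
 [0.4431 0.1304 0.012 ]
 [0.5588 0.2314 0.012 ]] [0.52363939 0.15694535 0.012     ]
0.1476109131421614 0.06502575679096885 -138.95944379217198
0.14680483005150807 0.06638237374126858 -139.01170934734932
rim top [[0.52092227 0.15359103 0.0806    ]]
win top [[ 0.54884304 -0.22221761  0.13      ]] [[ 0.5468887  -0.21869219  0.13      ]]
[311 132   8   7  42] [314.5        134.88095238] [0.7758 0.0561 0.07  ]
[328 132   9   9  65] [332.         135.81538462] [ 0.7701 -0.0045  0.07  ]
[308 145  12  12 114] [313.5877193  150.75438596] [0.7183 0.0614 0.07  ]
[344 148  10  10  87] [348.55172414 152.47126437] [ 0.7075 -0.0589  0.07  ]
[276 196   7   7  21] [278.85714286 198.95238095] [0.5529 0.1846 0.07  ]
[ 510  284   56   52 1140] [533.96754386 308.74210526] [ 0.161  -0.6273  0.07  ]
```

```bash
cat >> h.py <<'E'
from scipy.spatial.transform import Rotation as Ro
def cur():
    s=sense();q=s["orientation"];return s,np.array(s["tcp_pos"]),Ro.from_quat([q[1],q[2],q[3],q[0]])
def Rdown(ya):  # tool z down, tool y at world angle ya deg
    a=np.radians(ya);y=np.array([np.cos(a),np.sin(a),0]);z=np.array([0,0,-1.]);return Ro.from_matrix(np.c_[np.cross(y,z),y,z])
def move(p,R):
    s,t,R0=cur();sh=R0.inv().apply(np.array(p)-t)/.025;rv=np.degrees((R0.inv()*R).as_rotvec())/6
    m=R0.as_matrix();print("t",round(s["clock"],2),"tcp",np.round(t,4),"yang",round(np.degrees(np.arctan2(m[1,1],m[0,1])),2),"z",np.round(m[:,2],3),"q",np.round(s["qpos"],2),"gap",round(s["finger_gap"],4),"F",np.round(s["force"],1))
    print("shift",np.round(sh,3),"rot",np.round(rv,3))
E
python3 -c "
from h import *
move([.5,.1,.34],Rdown(16))
move([.539,-.365,.30],Rdown(-35))"
```

```text
t 0.25 tcp [0.2317 0.5532 0.2418] yang 67.26 z [-0.    -0.001 -1.   ] q [ 1.09  0.13  1.49  0.    1.52 -0.09] gap 0.0852 F [-0.9  0.4  0.2]
shift [-16.902 -12.575  -3.919] rot [-8.000e-03  3.000e-03  8.544e+00]
t 0.25 tcp [0.2317 0.5532 0.2418] yang 67.26 z [-0.    -0.001 -1.   ] q [ 1.09  0.13  1.49  0.    1.52 -0.09] gap 0.0852 F [-0.9  0.4  0.2]
shift [-25.529 -29.125  -2.305] rot [-7.0000e-03  7.0000e-03  1.7044e+01]
```

Request:
{"name": "apply_moves", "arguments": {
  "moves": [
    [45,-1.2,-0.9,-2,0,0,0.8],
    [45,-2.7,-2,-3.9,0,0,1.6],
    [45,-4.2,-3.1,-3.9,0,0,2.4],
    [45,-5.8,-4.3,-3.9,0,0,3.2],
    [45,-7.4,-5.5,-3.9,0,0,4],
    [45,-9,-6.7,-3.9,0,0,4.8],
    [45,-10.6,-7.9,-3.9,0,0,5.6],
    [45,-12.2,-9.1,-3.9,0,0,6.4]
  ]
}}

```text
clock: 1.05
tcp_pos: [0.4163, 0.2398, 0.3396]
orientation: [0.0, 0.51, 0.86, -0.0]
force: [0.7, 1.3, 0.6]
finger_gap: 0.0448
```

```bash
python3 -c "
from h import *
move([.539,-.365,.30],Rdown(-35))"
```

```text
t 1.05 tcp [0.4163 0.2398 0.3396] yang 28.68 z [ 0.    -0.001 -1.   ] q [ 0.42 -0.22  1.65 -0.    1.71 -0.08] gap 0.0448 F [0.7 1.3 0.6]
shift [-23.576  -7.306   1.598] rot [2.0000e-03 5.0000e-03 1.0614e+01]
```

Request:
{"name": "apply_moves", "arguments": {
  "moves": [
    [45,-1.8,-0.6,0,0,0,0.8],
    [45,-3.6,-1.1,0,0,0,1.6],
    [45,-5.4,-1.7,0,0,0,2.4],
    [45,-7.2,-2.2,0,0,0,3.2],
    [45,-9,-2.8,0,0,0,4],
    [45,-10.8,-3.3,0,0,0,4.8],
    [45,-12.6,-3.9,0,0,0,5.6],
    [45,-14.4,-4.5,0,0,0,6.4]
  ]
}}

```text
clock: 1.85
tcp_pos: [0.4904, -0.1321, 0.3399]
orientation: [0.0, 0.766, 0.643, 0.0]
force: [1.3, 0.6, -0.1]
finger_gap: 0.045
```

```bash
python3 -c "
from h import *
move([.539,-.365,.29],Rdown(-35))"
```

```text
t 1.85 tcp [ 0.4904 -0.1321  0.3399] yang -9.92 z [ 0.001 -0.001 -1.   ] q [-0.36 -0.14  1.58 -0.    1.7  -0.19] gap 0.045 F [ 1.3  0.6 -0.1]
shift [-8.841  3.52   2.004] rot [8.00e-03 3.00e-03 4.18e+00]
```

Request:
{"name": "apply_moves", "arguments": {
  "moves": [
    [45,-1.7,0.7,0.4,0,0,0.8],
    [45,-3.4,1.4,0.8,0,0,1.6],
    [45,-5.1,2,1.2,0,0,2.4],
    [45,-6.8,2.7,1.6,0,0,3.2],
    [45,-8.2,3.3,1.9,0,0,3.9],
    [45,-8.84,3.52,2,0,0,4.18],
    [45,-8.84,3.52,2,0,0,4.18]
  ]
}}

```text
clock: 2.55
tcp_pos: [0.5382, -0.3672, 0.288]
orientation: [-0.001, 0.888, 0.46, -0.001]
force: [0.8, -0.5, -0.5]
finger_gap: 0.0452
```

```bash
python3 -c "
from h import *
move([.539,-.365,.214],Rdown(-35))
c=read_camera('wrist');cv2.imwrite('pics/w1.png',c['pixels'])
c=read_camera('scene');cv2.imwrite('pics/s1.png',cv2.resize(c['pixels'][130:280,100:300],None,fx=4,fy=4,interpolation=cv2.INTER_CUBIC))"
```

```text
t 2.55 tcp [ 0.5382 -0.3672  0.288 ] yang -35.21 z [-0.002  0.001 -1.   ] q [-0.68  0.26  1.26 -0.    1.62 -0.06] gap 0.0452 F [ 0.8 -0.5 -0.5]
shift [ 0.092 -0.018  2.961] rot [-0.016  0.004 -0.034]
```

View pics/w1.png

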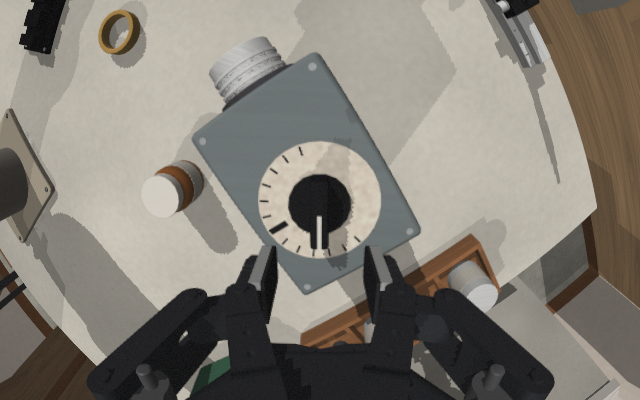

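View pics/s1.png

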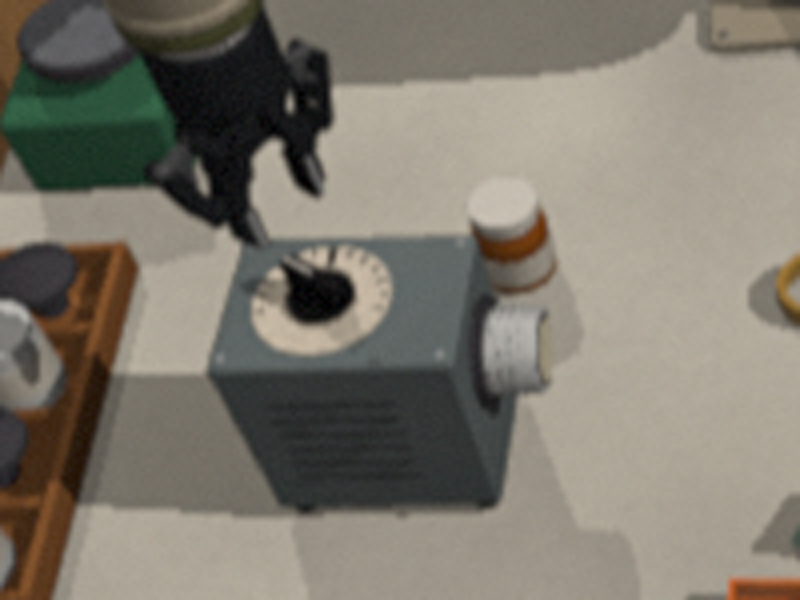

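```bash
cat >> h.py <<'E'
def wray(c,u,v,t,R):
    x,y=u-c["cx"],v-c["cy"];r=np.hypot(x,y);th=r/c["fx"]
    d=np.array([np.sin(th)*x/max(r,1e-9),np.sin(th)*y/max(r,1e-9),np.cos(th)]);M=c["mount"]
    return t+R.apply(M[:3,3]),R.apply(M[:3,:3]@d)
def won(c,u,v,t,R,z):
    o,d=wray(c,u,v,t,R);return o+d*(z-o[2])/d[2]
E
python3 - <<'E'
from h import *
s,t,R=cur();c=read_camera("wrist")
cv2.imwrite("pics/w1z.png",cv2.resize(c["pixels"][130:270,240:400],None,fx=5,fy=5,interpolation=cv2.INTER_CUBIC))
for n,u,v,z in [("axis",320,216,.2235),("ptr",320,248,.2235),("tick out",271,234,.193),("tick in",287,222,.193),("plateL",259,202,.193),("plateR",381,199,.193),("plateT",319,142,.193),("plateB",321,259,.193)]:
    print(n,np.round(won(c,u,v,t,R,z),4))
E
```

```text
axis [ 0.5401 -0.3618  0.2235]
ptr [ 0.5261 -0.3818  0.2235]
tick out [ 0.4918 -0.3615  0.193 ]
tick in [ 0.5089 -0.3606  0.193 ]
plateL [ 0.5009 -0.3345  0.193 ]
plateR [ 0.5805 -0.3873  0.193 ]
plateT [ 0.5662 -0.3234  0.193 ]
plateB [ 0.5119 -0.4034  0.193 ]
```

View pics/w1z.png

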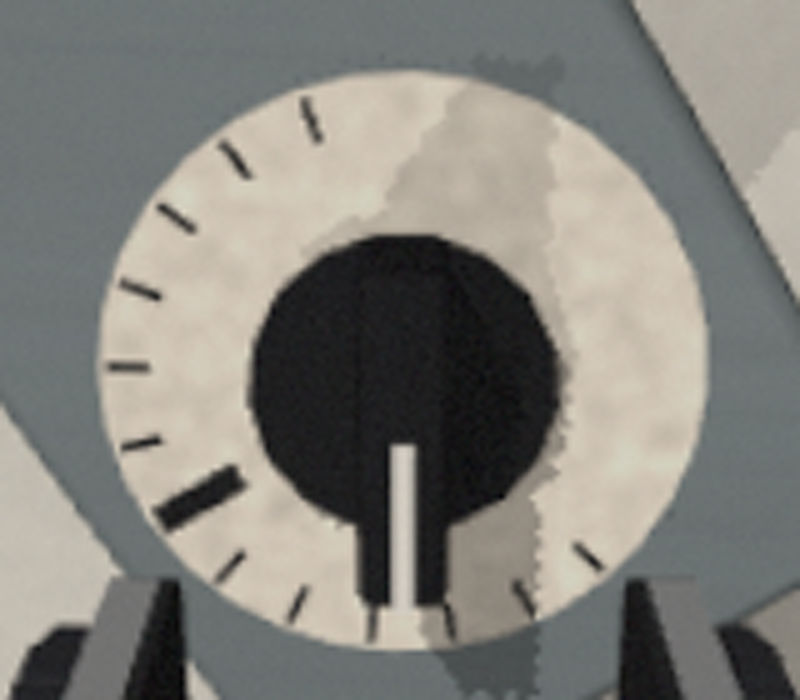

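```bash
python3 -c "
from h import *
move([.539,-.3637,.214],Rdown(-35))"
```

```text
t 2.7 tcp [ 0.539  -0.3643  0.2902] yang -34.95 z [ 0.001 -0.    -1.   ] q [-0.67  0.25  1.26  0.    1.62 -0.06] gap 0.0453 F [0.8 0.1 0.2]
shift [ 0.019 -0.018  3.046] rot [ 0.006 -0.002  0.009]
```

Request:
{"name": "apply_moves", "arguments": {
  "moves": [
    [40,0.02,-0.02,0.8,0,0,0],
    [40,0.02,-0.02,1.6,0,0,0],
    [40,0.02,-0.02,2.3,0,0,0],
    [40,0.02,-0.02,2.8,0,0,0],
    [40,0.02,-0.02,3.05,0,0,0],
    [40,0.02,-0.02,3.05,0,0,0]
  ]
}}

```text
clock: 3.3
tcp_pos: [0.5388, -0.3629, 0.2134]
orientation: [-0.0, 0.887, 0.463, 0.0]
force: [0.3, 1.0, 0.9]
finger_gap: 0.04
```

Request:
{"name": "apply_moves", "arguments": {
  "moves": [
    [5,0,0,0,0,0,0],
    [5,0,0,0,0,0,0],
    [5,0,0,0,0,0,0],
    [5,0,0,0,0,0,0],
    [5,0,0,0,0,0,0],
    [5,0,0,0,0,0,0]
  ],
  "squeeze": 25
}}

```text
clock: 3.9
tcp_pos: [0.5397, -0.3633, 0.2149]
orientation: [0.001, 0.887, 0.463, 0.001]
force: [4.8, 0.3, 5.9]
finger_gap: 0.0122
```

```bash
python3 -c "
from h import *
move([.539,-.3637,.214],Rdown(-35-58.5))
c=read_camera('wrist');cv2.imwrite('pics/w2.png',c['pixels'])
"
```

```text
t 3.9 tcp [ 0.5397 -0.3633  0.2149] yang -34.89 z [ 0.002 -0.001 -1.   ] q [-0.67  0.28  1.37  0.    1.49 -0.06] gap 0.0122 F [4.8 0.3 5.9]
shift [-0.029 -0.016  0.034] rot [ 0.02  -0.017  9.768]
```

View pics/w2.png

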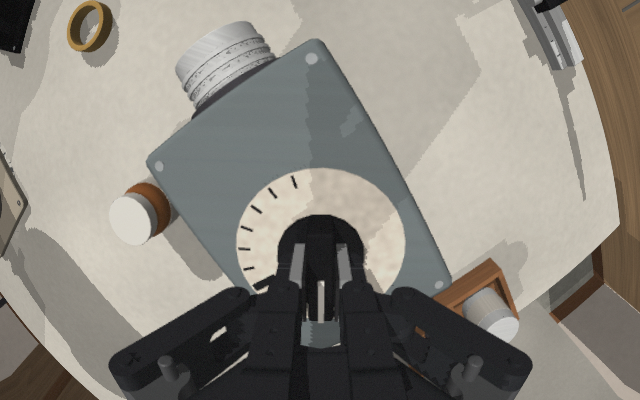

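Request:
{"name": "apply_moves", "arguments": {
  "moves": [
    [5,0,0,-0.03,0,0,1.2],
    [5,0,0,-0.03,0,0,2.4],
    [5,0,0,-0.03,0,0,3.6],
    [5,0,0,-0.03,0,0,4.8],
    [5,0,0,-0.03,0,0,6],
    [5,0,0,-0.03,0,0,7.2],
    [5,0,0,-0.03,0,0,8.4],
    [5,0,0,-0.03,0,0,9.3]
  ]
}}

```text
clock: 4.75
tcp_pos: [0.5404, -0.3646, 0.215]
orientation: [0.002, 1.0, -0.009, 0.002]
force: [10.3, -9.8, -6.2]
finger_gap: 0.0123
```

```bash
python3 -c "
from h import *
move([.5395,-.3635,.214],Rdown(-35-58.5))
"
```

```text
t 4.75 tcp [ 0.5404 -0.3646  0.215 ] yang -91.01 z [ 0.004 -0.003 -1.   ] q [-0.67  0.28  1.37  0.    1.49  0.92] gap 0.0123 F [10.3 -9.8 -6.2]
shift [-0.039 -0.044  0.039] rot [ 0.029 -0.041  0.415]
```

Request:
{"name": "apply_moves", "arguments": {
  "moves": [
    [5,0.03,0.03,0,0,0,0.42],
    [5,0.03,0.03,0,0,0,0.42],
    [5,0.03,0.03,0,0,0,0.42]
  ]
}}

```text
clock: 5.05
tcp_pos: [0.5406, -0.3649, 0.2149]
orientation: [0.001, 1.0, -0.03, 0.001]
force: [-2.3, 3.9, 4.3]
finger_gap: 0.0123
```

```bash
python3 -c "
from h import *
move([.5395,-.3635,.214],Rdown(-35-58.5))
"
```

```text
t 5.05 tcp [ 0.5406 -0.3649  0.2149] yang -93.49 z [ 0.003 -0.002 -1.   ] q [-0.67  0.28  1.37  0.    1.49  0.96] gap 0.0123 F [-2.3  3.9  4.3]
shift [-0.049 -0.053  0.034] rot [ 0.018 -0.028  0.002]
```

Open and lift, then check the pointer.

Request:
{"name": "apply_moves", "arguments": {
  "moves": [
    [40,0,0,0,0,0,0],
    [40,0,0,0,0,0,0],
    [40,0,0,0,0,0,0],
    [40,0,0,-1,0,0,0],
    [40,0,0,-2,0,0,0],
    [40,0,0,-3.2,0,0,0],
    [40,0,0,-3.4,0,0,0],
    [40,0,0,-3.4,0,0,0]
  ]
}}

```text
clock: 5.85
tcp_pos: [0.541, -0.3653, 0.3015]
orientation: [0.002, 1.0, -0.03, 0.003]
force: [0.4, 0.4, 0.8]
finger_gap: 0.0395
```

```bash
python3 -c "
from h import *
s,t,R=cur();move([.5395,-.3635,.214],Rdown(-93.5))
c=read_camera('wrist');cv2.imwrite('pics/w3.png',cv2.resize(c['pixels'][120:270,230:410],None,fx=4.4,fy=4.4,interpolation=cv2.INTER_CUBIC))
"
```

```text
t 5.85 tcp [ 0.541  -0.3653  0.3015] yang -93.49 z [ 0.005 -0.004 -1.   ] q [-0.67  0.25  1.24  0.    1.64  0.96] gap 0.0395 F [0.4 0.4 0.8]
shift [-0.083 -0.081  3.499] rot [ 0.037 -0.053  0.002]
```

View pics/w3.png

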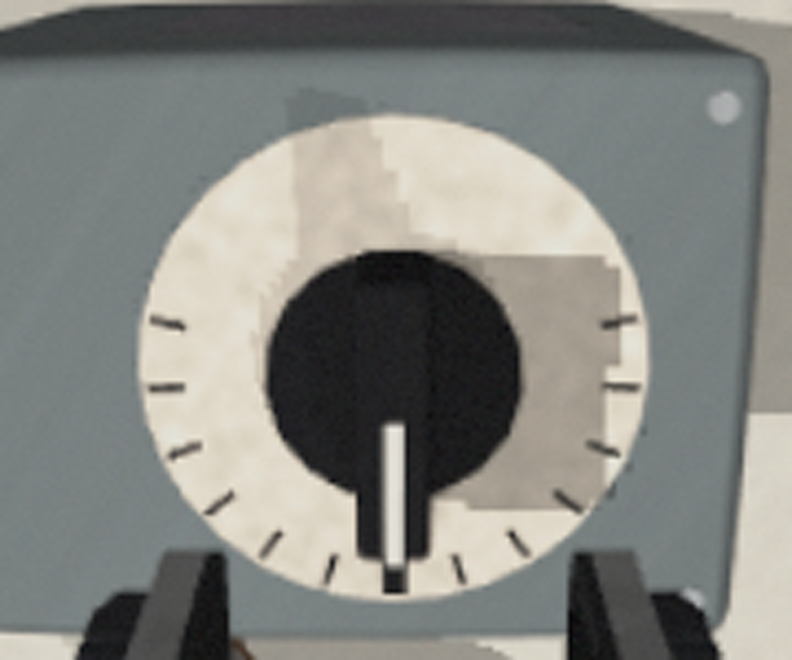

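```bash
python3 -c "
from h import *
move([.525,.1555,.27],Rdown(41))
"
```

```text
t 5.9 tcp [ 0.5405 -0.3649  0.2996] yang -93.49 z [ 0.003 -0.002 -1.   ] q [-0.67  0.25  1.25  0.    1.64  0.96] gap 0.0398 F [-0.4 -0.5  0. ]
shift [ -1.887 -20.742   1.132] rot [ 4.6000e-02  1.0000e-02 -2.2415e+01]
```

Request:
{"name": "apply_moves", "arguments": {
  "moves": [
    [40,-0.1,-1.2,0,0,0,-1.4],
    [40,-0.2,-2.5,0,0,0,-2.8],
    [40,-0.3,-3.8,0,0,0,-4.2],
    [40,-0.5,-5.1,0,0,0,-5.6],
    [40,-0.6,-6.4,0,0,0,-7],
    [40,-0.7,-7.7,0,0,0,-8.4],
    [40,-0.8,-9,0,0,0,-9.8],
    [40,-0.9,-10.3,0,0,0,-11.2]
  ]
}}

```text
clock: 6.7
tcp_pos: [0.5327, -0.105, 0.2966]
orientation: [0.001, 0.848, 0.53, -0.0]
force: [-0.2, 0.6, -0.9]
finger_gap: 0.0402
```

```bash
python3 -c "
from h import *
move([.525,.1555,.24],Rdown(41))
"
```

```text
t 6.7 tcp [ 0.5327 -0.105   0.2966] yang -25.94 z [-0.    -0.001 -1.   ] q [-0.29 -0.04  1.57 -0.    1.62  0.16] gap 0.0402 F [-0.2  0.6 -0.9]
shift [ 9.238 -4.835  2.248] rot [-2.0000e-03  1.5000e-02 -1.1157e+01]
```

Request:
{"name": "apply_moves", "arguments": {
  "moves": [
    [40,1.2,-0.6,0.3,0,0,-1.4],
    [40,2.4,-1.2,0.6,0,0,-2.8],
    [40,3.6,-1.9,0.9,0,0,-4.2],
    [40,4.8,-2.5,1.2,0,0,-5.6],
    [40,6.1,-3.2,1.5,0,0,-7],
    [40,7.4,-3.9,1.8,0,0,-8.4],
    [40,8.6,-4.5,2.1,0,0,-9.8],
    [40,9.24,-4.84,2.25,0,0,-11.16]
  ]
}}

```text
clock: 7.5
tcp_pos: [0.5231, 0.1578, 0.2368]
orientation: [-0.002, 0.411, 0.912, -0.002]
force: [-0.5, -1.0, -0.7]
finger_gap: 0.0401
```

Request:
{"name": "apply_moves", "arguments": {
  "moves": [
    [30,0,0,0,0,0,0],
    [30,0,0,0,0,0,0]
  ]
}}

```text
clock: 7.7
tcp_pos: [0.5219, 0.1578, 0.2346]
orientation: [-0.003, 0.412, 0.911, -0.003]
force: [0.3, -0.1, 0.6]
finger_gap: 0.03
```

```bash
python3 -c "
from h import *
s,t,R=cur();print(t,R.as_matrix());move([.525,.1555,.24],Rdown(41))
c=read_camera('wrist');cv2.imwrite('pics/w4.png',c['pixels'])
"
```

```text
[0.52187613 0.15775818 0.23455084] [[-0.66094629  0.75039155 -0.00790722]
 [ 0.75042659  0.66094801 -0.00276672]
 [ 0.00315013 -0.00776244 -0.99996491]]
t 7.7 tcp [0.5219 0.1578 0.2346] yang 41.37 z [-0.008 -0.003 -1.   ] q [ 0.2  -0.01  1.64 -0.    1.51 -0.52] gap 0.03 F [ 0.3 -0.1  0.6]
shift [-0.15   0.032 -0.219] rot [-0.074 -0.03   0.062]
```

View pics/w4.png

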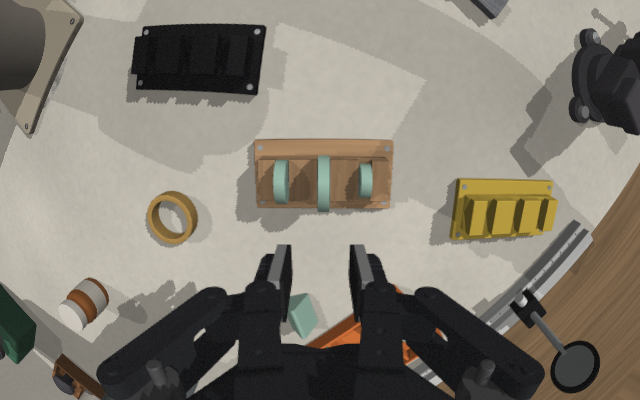

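```bash
python3 - <<'E'
from h import *
s,t,R=cur();c=read_camera("wrist")
cv2.imwrite("pics/w4z.png",cv2.resize(c["pixels"][130:220,245:400],None,fx=5,fy=5,interpolation=cv2.INTER_CUBIC))
a=won(c,262,148,t,R,.012);b=won(c,388,148,t,R,.012);print(a,b,np.linalg.norm(a-b),np.degrees(np.arctan2(*(b-a)[1::-1])))
for z in (.0506,.0806): print(z,won(c,323,155,t,R,z),won(c,323.5,211,t,R,z),won(c,323,183,t,R,z))
n=(b-a)/np.linalg.norm(b-a); n2=np.array([-n[1],n[0],0])
m=(a+b)/2
for sg in (1,-1): print("ctr",m+sg*.033*n2)
E
```

```text
[0.45175931 0.13245003 0.012     ] [0.56199196 0.22962188 0.012     ] 0.14694762961716018 41.39669656869784
0.0506 [0.50659589 0.17748088 0.0506    ] [0.54750984 0.13187693 0.0506    ] [0.52635716 0.15504563 0.0506    ]
0.0806 [0.5031588 0.1812469 0.0806   ] [0.54018361 0.13997791 0.0806    ] [0.52104164 0.16094427 0.0806    ]
ctr [0.48505377 0.20579088 0.012     ]
ctr [0.5286975  0.15628103 0.012     ]
```

View pics/w4z.png

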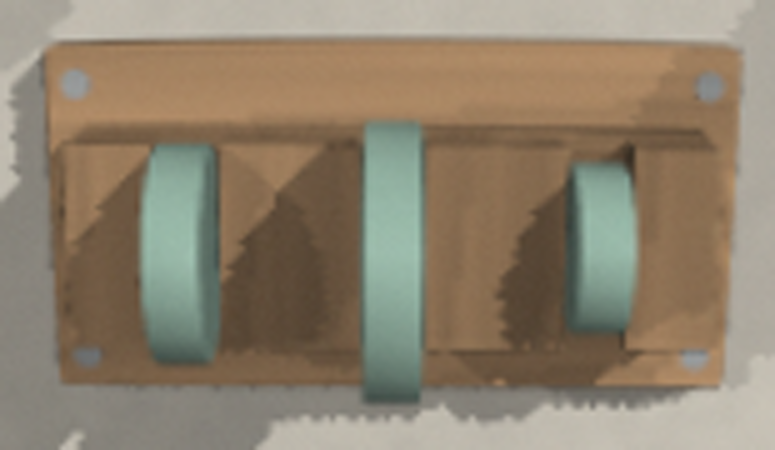

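```bash
python3 -c "
from h import *
move([.526,.1555,.061],Rdown(41.2))
"
```

```text
t 7.8 tcp [0.5228 0.1569 0.236 ] yang 41.28 z [-0.006 -0.002 -1.   ] q [ 0.2  -0.01  1.64 -0.    1.51 -0.52] gap 0.0303 F [-0.9  0.3  0.6]
shift [-0.138  0.1    6.998] rot [-0.055 -0.018  0.013]
```

Request:
{"name": "apply_moves", "arguments": {
  "moves": [
    [30,-0.1,0.05,1,-0.05,0,0],
    [30,-0.14,0.1,2.2,-0.05,0,0],
    [30,-0.14,0.1,3.4,-0.05,0,0],
    [30,-0.14,0.1,4.2,-0.05,0,0],
    [30,-0.14,0.1,4.6,-0.05,0,0],
    [30,-0.14,0.1,4.6,-0.05,0,0],
    [30,-0.14,0.1,4.6,-0.05,0,0]
  ]
}}

```text
clock: 8.5
tcp_pos: [0.5271, 0.1553, 0.1221]
orientation: [-0.0, 0.413, 0.911, 0.001]
force: [0.9, -0.7, 0.8]
finger_gap: 0.03
```

```bash
python3 -c "
from h import *
move([.526,.1555,.061],Rdown(41.2))
c=read_camera('wrist');cv2.imwrite('pics/w5.png',c['pixels'])
c=read_camera('scene');cv2.imwrite('pics/s5.png',cv2.resize(c['pixels'][150:270,290:450],None,fx=5,fy=5,interpolation=cv2.INTER_CUBIC))
"
```

```text
t 8.5 tcp [0.5271 0.1553 0.1221] yang 41.2 z [-0.     0.001 -1.   ] q [ 0.19  0.09  1.76  0.    1.3  -0.53] gap 0.03 F [ 0.9 -0.7  0.8]
shift [ 0.034 -0.03   2.444] rot [ 0.006 -0.011  0.   ]
```

View pics/w5.png

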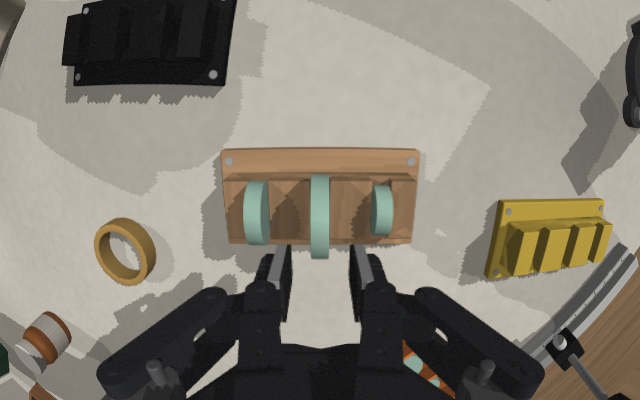

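View pics/s5.png

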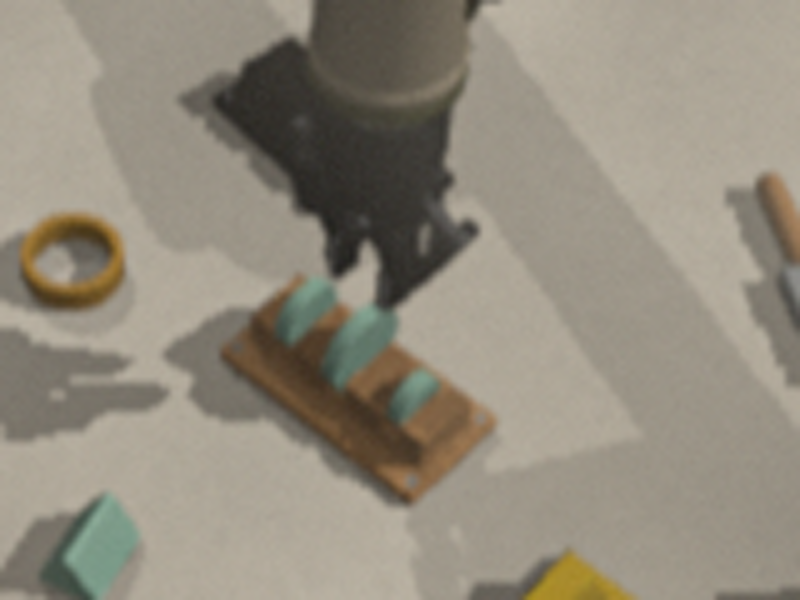

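```bash
python3 - <<'E'
from h import *
s,t,R=cur();c=read_camera("wrist")
a=won(c,320,175,t,R,.0506);b=won(c,320,258.5,t,R,.0506);print(a,b,np.linalg.norm(a-b),(a+b)/2,R.inv().apply((a+b)/2-t))
a=won(c,229,161,t,R,.012);b=won(c,411,161,t,R,.012);n=(b-a)/np.linalg.norm(b-a);print(np.linalg.norm(a-b),(a+b)/2-.033*np.array([-n[1],n[0],0]),np.degrees(np.arctan2(n[1],n[0])))
E
```

```text
[0.50701625 0.17879278 0.0506    ] [0.54881387 0.13100524 0.0506    ] 0.06348771085589035 [0.52791506 0.15489901 0.0506    ] [-0.00078154 -0.0003792   0.07216364]
0.14831313590097736 [0.52679392 0.15637651 0.012     ] 41.15081342798364
```

Request:
{"name": "apply_moves", "arguments": {
  "moves": [
    [30,0,0,0.7,0,0,0],
    [30,0,0,1.4,0,0,0],
    [30,0,0,2,0,0,0],
    [30,0,0,2.35,0,0,0],
    [30,0,0,2.45,0,0,0],
    [30,0,0,2.45,0,0,0]
  ]
}}

```text
clock: 9.25
tcp_pos: [0.5276, 0.1559, 0.0614]
orientation: [0.0, 0.413, 0.911, 0.001]
force: [0.3, 0.6, -0.6]
finger_gap: 0.03
```

```bash
python3 -c "
from h import *
move([.527,.1555,.061],Rdown(41.2))
c=read_camera('wrist');cv2.imwrite('pics/w6.png',c['pixels'])
"
```

```text
t 9.25 tcp [0.5276 0.1559 0.0614] yang 41.26 z [ 0.001  0.002 -1.   ] q [ 0.19  0.16  1.8   0.    1.18 -0.53] gap 0.03 F [ 0.3  0.6 -0.6]
shift [ 0.005 -0.027  0.016] rot [ 0.015 -0.006  0.01 ]
```

View pics/w6.png

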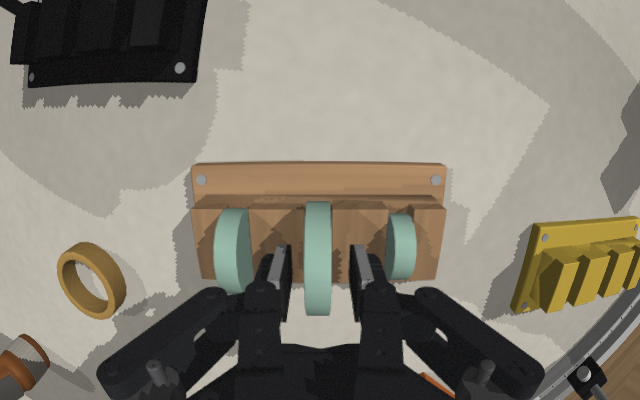

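Request:
{"name": "apply_moves", "arguments": {
  "moves": [
    [4,0,0,0,0,0,0],
    [4,0,0,0,0,0,0],
    [4,0,0,0,0,0,0],
    [4,0,0,0,0,0,0],
    [4,0,0,0,0,0,0]
  ],
  "squeeze": 45
}}

```text
clock: 9.8
tcp_pos: [0.5281, 0.1556, 0.0627]
orientation: [0.001, 0.413, 0.911, 0.001]
force: [-3.7, -2.9, 5.7]
finger_gap: 0.0111
```

Request:
{"name": "apply_moves", "arguments": {
  "moves": [
    [4,0,0,-0.3,0,0,0],
    [4,0,0,-0.8,0,0,0],
    [4,0,0,-1.5,0,0,0],
    [4,0,0,-2.5,0,0,0],
    [4,0,0,-3.8,0,0,0],
    [4,0,0,-5,0,0,0],
    [4,0,0,-5.6,0,0,0],
    [4,0,0,-5.6,0,0,0]
  ]
}}

```text
clock: 10.6
tcp_pos: [0.5298, 0.1559, 0.2063]
orientation: [0.003, 0.413, 0.911, 0.003]
force: [0.7, -0.1, 0.2]
finger_gap: 0.0117
```

```bash
python3 -c "
from h import *
move([.527,.1555,.061],Rdown(41.2))
c=read_camera('wrist');cv2.imwrite('pics/w7.png',c['pixels'])
c=read_camera('scene');cv2.imwrite('pics/s7.png',cv2.resize(c['pixels'][150:270,290:450],None,fx=5,fy=5,interpolation=cv2.INTER_CUBIC))
"
```

```text
t 10.6 tcp [0.5298 0.1559 0.2063] yang 41.26 z [ 0.008  0.003 -1.   ] q [ 0.19  0.01  1.68  0.    1.44 -0.53] gap 0.0117 F [ 0.7 -0.1  0.2]
shift [ 0.079 -0.139  5.811] rot [0.074 0.032 0.01 ]
```

View pics/w7.png

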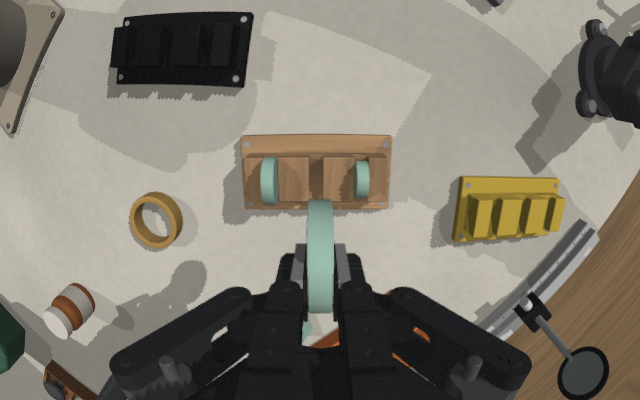

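View pics/s7.png

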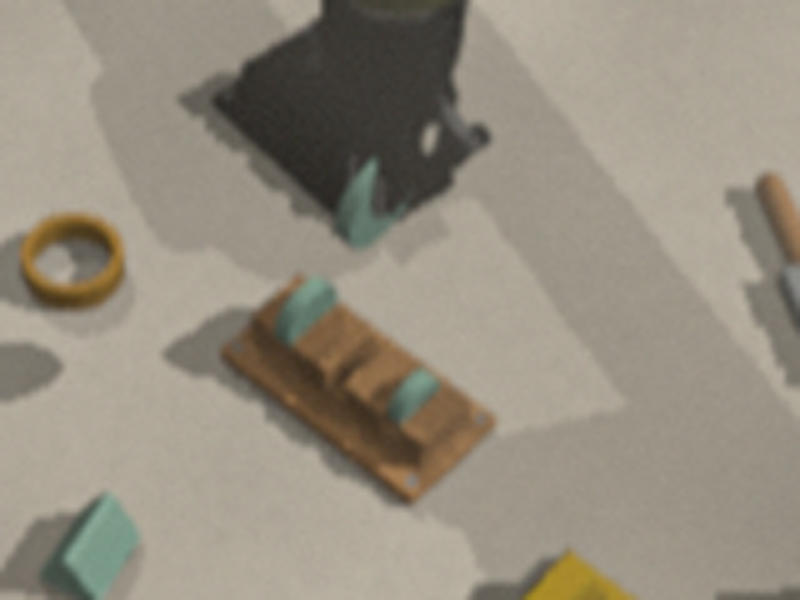

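```bash
cat >> h.py <<'E'
yl=np.array([np.cos(np.radians(86.6)),np.sin(np.radians(86.6)),0]);Z=np.array([0,0,1.])
W=np.array([.540,-.350,.130])+.1315*yl
zt=-(yl+Z)/np.sqrt(2);yt=(yl-Z)/np.sqrt(2)
RF=Ro.from_matrix(np.c_[np.cross(yt,zt),yt,zt])
C=W+.1*yl; PF=C-.012*zt
E
python3 -c "
from h import *
print(W,C,PF); move(PF,RF)"
```

```text
[ 0.54779879 -0.21873146  0.13      ] [ 0.55372943 -0.11890748  0.13      ] [ 0.55423266 -0.11043713  0.13848528]
t 10.7 tcp [0.5276 0.1554 0.202 ] yang 41.25 z [ 0.002  0.001 -1.   ] q [ 0.19  0.02  1.68  0.    1.44 -0.53] gap 0.0115 F [-0.2  0.2 -1.9]
shift [-8.696 -6.216  2.529] rot [ 7.113 -2.957 -7.162]
```

Request:
{"name": "apply_moves", "arguments": {
  "moves": [
    [4,-0.6,-0.4,0,0.5,-0.2,-0.5],
    [4,-1.3,-0.9,0,1.1,-0.5,-1.1],
    [4,-2.0,-1.4,0.2,1.7,-0.7,-1.7],
    [4,-2.7,-1.9,0.4,2.3,-0.9,-2.3],
    [4,-3.4,-2.4,0.6,2.9,-1.2,-2.9],
    [4,-4.1,-2.9,0.8,3.5,-1.4,-3.5],
    [4,-4.8,-3.4,1.0,4.1,-1.7,-4.1],
    [4,-5.5,-3.9,1.2,4.7,-1.9,-4.7]
  ]
}}

```text
clock: 11.5
tcp_pos: [0.5438, -0.013, 0.1691]
orientation: [-0.012, 0.165, 0.951, -0.261]
force: [0.2, 0.5, -2.0]
finger_gap: 0.0113
```

```bash
python3 -c "
from h import *
move(PF,RF)"
```

```text
t 11.5 tcp [ 0.5438 -0.013   0.1691] yang 69.25 z [-0.109 -0.492 -0.864] q [ 0.18  0.23  1.61 -0.48  1.54 -0.97] gap 0.0113 F [ 0.2  0.5 -2. ]
shift [-1.56  -2.416  2.929] rot [ 2.397 -1.077 -2.388]
```

Request:
{"name": "apply_moves", "arguments": {
  "moves": [
    [4,-0.3,-0.4,0.5,0.5,-0.2,-0.5],
    [4,-0.6,-0.9,1.1,1.0,-0.4,-1.0],
    [4,-0.9,-1.4,1.7,1.5,-0.7,-1.5],
    [4,-1.2,-1.9,2.3,1.9,-0.9,-1.9],
    [4,-1.45,-2.3,2.75,2.2,-1.0,-2.2],
    [4,-1.56,-2.42,2.93,2.4,-1.08,-2.39],
    [4,-1.56,-2.42,2.93,2.4,-1.08,-2.39],
    [4,-1.56,-2.42,2.93,2.4,-1.08,-2.39]
  ]
}}

```text
clock: 12.3
tcp_pos: [0.5539, -0.1101, 0.1378]
orientation: [-0.012, 0.027, 0.924, -0.382]
force: [0.4, -0.7, -0.6]
finger_gap: 0.0116
```

```bash
python3 -c "
from h import *
move(PF,RF)
for n in ('scene','top','wrist'):
  c=read_camera(n);cv2.imwrite('pics/%s8.png'%n,c['pixels'])
c=read_camera('scene');cv2.imwrite('pics/s8z.png',cv2.resize(c['pixels'][150:290,150:350],None,fx=4,fy=4,interpolation=cv2.INTER_CUBIC))
move(PF,RF)
"
```

```text
t 12.3 tcp [ 0.5539 -0.1101  0.1378] yang 86.63 z [-0.042 -0.706 -0.707] q [ 0.15  0.29  1.71 -0.77  1.42 -1.12] gap 0.0116 F [ 0.4 -0.7 -0.6]
shift [-0.015 -0.028 -0.008] rot [ 0.004 -0.005  0.004]
t 12.5 tcp [ 0.5547 -0.1101  0.1391] yang 86.54 z [-0.041 -0.706 -0.707] q [ 0.15  0.29  1.71 -0.77  1.42 -1.12] gap 0.0112 F [-0.9 -0.4 -1.5]
shift [0.02  0.006 0.03 ] rot [ 0.004  0.013 -0.008]
```

View pics/s8z.png

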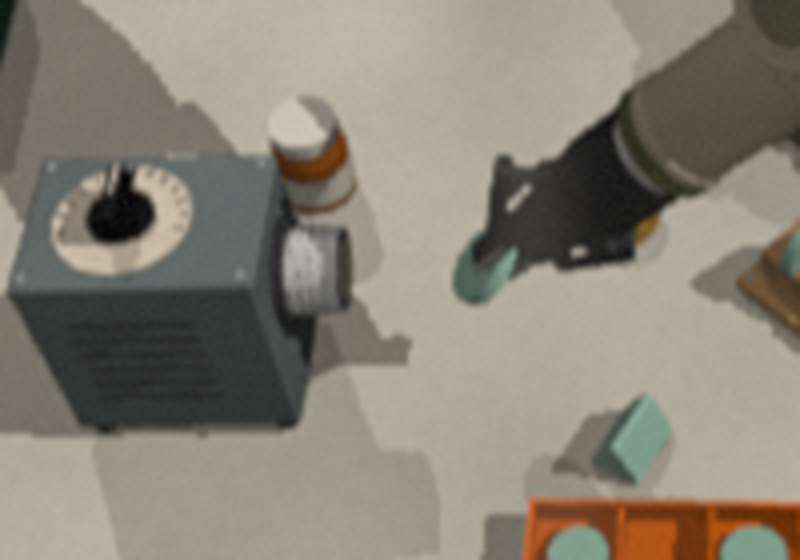

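View pics/top8.png

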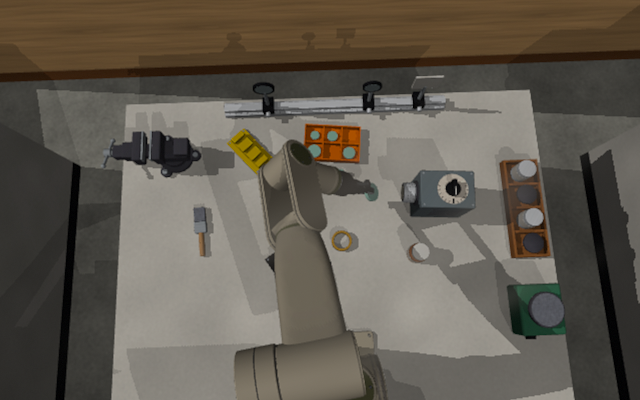

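View pics/wrist8.png

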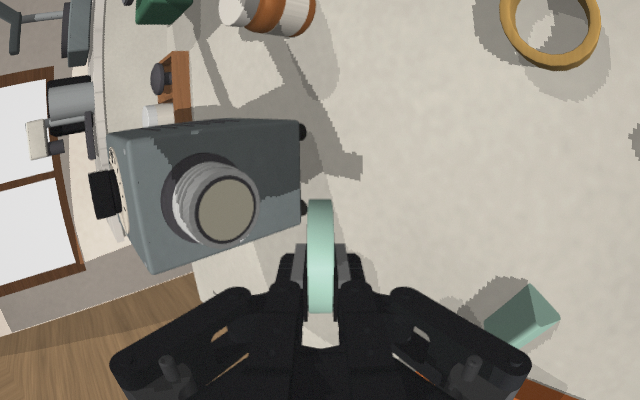

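```bash
python3 - <<'E'
from h import *
s,t,R=cur();c=read_camera("wrist")
o,d=wray(c,225,209.5,t,R);d/=np.linalg.norm(d)
# intersect with window plane
k=((W-o)@yl)/(d@yl);p=o+k*d;print("window seen",p,"expected",W)
print("disc ctr est",t+.012*R.apply([0,0,1]),"target",C,"axis elev",np.degrees(np.arcsin(R.as_matrix()[2,1])))
for n in("top","scene"):
    v=read_camera(n);im=v["pixels"];m=cv2.inRange(cv2.cvtColor(im,cv2.COLOR_BGR2HSV),(70,40,50),(95,255,255))
    q=proj(v,C);n_,l,st,ce=cv2.connectedComponentsWithStats(m)
    print(n,"proj C",q,[(st[i].tolist(),np.round(ce[i],1)) for i in range(1,n_) if st[i,4]>8 and np.hypot(*(ce[i]-q))<30],"vel",np.abs(s["joint_vel"]).max())
E
```

```text
window seen [ 0.54590715 -0.21861908  0.13102491] expected [ 0.54779879 -0.21873146  0.13      ]
disc ctr est [ 0.55426183 -0.11852291  0.13062906] target [ 0.55372943 -0.11890748  0.13      ] axis elev -44.978280544843145
top proj C [370.62005449 191.40517534] [([365, 189, 13, 11, 66], array([371.6, 195.5]))] vel 0.0031902823128912346
scene proj C [269.90410171 216.69949969] [([264, 212, 15, 13, 76], array([269.9, 218.7]))] vel 0.0031902823128912346
```

Request:
{"name": "apply_moves", "arguments": {
  "moves": [
    [4,0,0,0,0,0,0],
    [4,0,0,0,0,0,0],
    [4,0,0,0,0,0,0]
  ]
}}

```text
clock: 12.95
tcp_pos: [0.5546, -0.1103, 0.139]
orientation: [-0.011, 0.027, 0.923, -0.382]
force: [0.3, 0.0, -0.8]
finger_gap: 0.0114
```

```bash
python3 -c "
from h import *
from rig import close_job
move(PF,RF); print(close_job())"
```

```text
t 12.95 tcp [ 0.5546 -0.1103  0.139 ] yang 86.55 z [-0.041 -0.706 -0.707] q [ 0.15  0.29  1.71 -0.78  1.42 -1.12] gap 0.0114 F [ 0.3  0.  -0.8]
shift [0.013 0.009 0.02 ] rot [ 0.001  0.01  -0.006]
the job is handed in; nothing more can be done
None
```

I turned the lamp knob about 58.5° clockwise first, and the wrist picture then showed its pointer on the long index tick, within about 1°. Then I drew the widest blank (middle slot) out by its faces and held it in the beam. The job was handed in at 13.0 s of the 54 s allowed, with no verdict reported.

Last checks:
- **Blank position:** its centre is about 100 mm in front of the window and within about 1 mm of the beam target. This comes from the arm's pose and the grasp offset. The top and scene pictures agree roughly, since the gripper hides part of the disc.
- **Tilt:** the blank's axis is 45.0° from level.
- **At rest and held:** the joints were still, the outside force was about 1 N, and the grip had not slipped.
- **Everything else:** after the draw-out, the other two blanks were still in their slots. Nothing else on the bench looked moved by eye in the final pictures, though the arm hid part of the stand there.

One disagreement: the wrist camera put the window about 2 mm to one side of where my lamp measurement had it. That is within the 2 mm calibration limit, so I left it. The fingers cover part of the blank's lamp-facing side.

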